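Grease the polishing spindle's bearing with a push gun

ROBOT

A 6-joint arm with a two-finger parallel gripper is mounted at the origin on the work surface. World frame = base frame: x ahead of the robot, y to its left, z up, the work surface at z = 0. Lengths are in mm, angles in rad, forces in N, time in s.
With the tool pointing down it reaches from about 300 to 775 mm from the base axis. Payload 14.6 kg.
Tool frame: the origin (TCP) lies at the very end of the fingers, on their centre line; the grasp point (between the pads) lies 19 mm behind it (grip_point_offset is the distance from the TCP to the grasp point, in mm); z points along the fingers, y is the line along which they close (so a half turn about z gives the same grasp; the last joint's range is limited). The gripper opens to 94 mm and grips with 3 to 60 N. Pads are 16 mm wide; open, the fingers measure 119 mm over their backs; the gripper's body (75 mm by 177 mm) begins 78 mm behind the grasp point.
Start: joints at [-1.247, 0.3, 1.521, -0, 1.321, -0.067], TCP at [209.503, -508.525, 205.446] pointing down, gripper open.
Joint ranges: [-3.03, 3.03], [-0.79, 2.21], [0.23, 2.52], [-1.04, 4.18], [0, 3.07], [-2.55, 2.55]. Speed limits (rad/s): [2.22, 2.22, 2.57, 3.14, 3.14, 3.14].

INTERFACE

Orientations are given as [roll, pitch, yaw] about the fixed x, y, z axes, in that order (R = Rz(yaw) Ry(pitch) Rx(roll)).
In Python, from cell import read_state, camera, camera_info, sign_off, grip_point_offset gives the robot as it stands.
- The arm moves only by the shell command python3 -m handwheel 'ROWS' [FORCE]. ROWS is text: rows parted by semicolons, each of 5 numbers parted by spaces: the shift along the world's x, y, z in units of 40 mm (1.0 is 40 mm), then the turn about the world's z in units of 5 degrees (1.0 is 5 degrees), then the closure, from 0 (fully open) to 1 (shut). In form: dx dy dz yaw gripper; .... A call has 1 to 12 rows; each row shifts and turns the commanded pose from where the row before left it; what a row does not reach is not made up. A row lasts 1/12 s, in which the tool goes at most 41.7 mm and 7.16 degrees, less where a joint would pass 70% of its speed; a pose out of reach is approached as far as the arm can. A call is refused whole if a number of a shift passes 1 or a number of a turn 1, either way. A call with a gripper value outside its range is refused whole. The fingers move at their own pace and stop on an object; FORCE is the grip in N (left out, the last holds). Time passes only in rows, so rows that do not move let the fingers close. It gives the time, the measured TCP pose, the force, the opening and the grip force at its end, in the units of the state.
- read_state(): the state, without advancing time (a new reading comes with each control period).
- camera(name): name is "scene" or "top" or "wrist"; returns (picture, depth): 384x512x3 uint8, red, green, blue; 384x512 float32, mm along the optical axis (not along the pixel's ray), 0 where there is no reading.
- camera_info(name): a dict with "intrinsics" (3x3 intrinsics, pixels), "world_from_camera" (4x4, takes a point from camera to world coordinates). Camera axes: x right, y down, z forward; pixel columns grow to the right and rows downward; lengths in mm; the calibration is good to about 2 mm. A picture is of the moment at which its call begins: read the wrist's pose just before it. camera_info takes no time and is no camera call; for the wrist camera it gives the pose at the moment of the call.
- sign_off(): hands the job in; it is judged then, once.
The state is a dict: "clock": time; "joints": joint angles; "qd": joint speeds; "effort": joint torques, N m; "eef_pos": TCP position; "eef_rot": TCP orientation; "wrist_force": force on the tool from outside, world axes, zero at the start; "moment": the same for the moment, N m; "finger_gap": finger opening in mm; "finger_force": force on a finger pad.
Only numpy, scipy, OpenCV 4.12 (cv2) and the standard library are available. Lean on these libraries where they do the work, as an engineer would, in place of code of your own. Each camera call takes 0.05 s, during which the arm holds its last target. There are 200 camera calls.

TASK

The tilted grease nipple of the bearing next to the felt wheel has just been brushed clean: first lay the brush flat in the long empty section of the blue tray. Then take the grease gun out of its stand, press its coupler squarely onto that nipple until it snaps home, and keep pushing so that the barrel slides more than half-way down its 20 mm spring stroke. Finish still gripping the gun and holding it pressed there, and leave everything else on the bench where it is.

Things in the scene. Friction and masses are not known exactly. Their poses are not given: they have to be found in the camera images.
- brush_mid (a point): Brush lying flat in front of the spindle, 200 mm long: round wooden handle 20 mm thick, metal ferrule (15 to 55 mm ahead of this point along x, 42 mm wide, 20 mm high), grey bristles. The point is on the handle's centre line near the balance point, 10 mm above the underside; x points to the bristles (tip 120 mm ahead, handle end 80 mm behind), z up. Grip the handle here.
- slot (a point): Long section of the blue tray (246 x 174 x 20 mm; beside it two short sections with angle brackets). The point is the centre of the section's floor, 4 mm above the bench; x along the section (inside 238 mm), y across it (inside 88 mm), z up. Walls stand 16 mm above the floor.
- gun_grip (a point): Push grease gun, 0.4 kg, standing upright, coupler down, in its stand: plain steel barrel 30 mm thick, 38 mm nut at its lower end, equally thick dark cap on top, a 10 mm tube below with the coupler. The point is on the axis, 78 mm above the barrel's underside, 28 mm below the cap's top (31 to the valve on it). z up along the gun. Grip here from above; all 30 mm thick from 61 mm below to 28 mm above the point.
- coupler_seat (a point): Seat inside the coupler, on the gun's axis, which touches the nipple's tip when fully home; 123 mm below the grip point with the spring at rest. z up along the gun. Coupler 23 mm thick; its flared mouth, 19 mm wide, is 15.5 mm below the seat. Four sprung jaws 10 mm below the seat ride over the nipple's head (8 to 12 N, seat 9 to 5 mm short of home), then snap shut behind it.
- nozzle (a joint): Stroke of the gun in m: how far the barrel has been pushed down over its tube, 0 (spring at rest) to 0.020 (bottomed). The spring has 12 N of preload and gains 0.4 N per mm (16 N at half stroke), so the coupler snaps on before the barrel moves.
- stand: Steel stand of the gun, 110 x 100 mm, fixed; origin on the bench under the gun's axis. The barrel stands on its top plate 70 mm above the bench, the nut inside a 42 mm ring whose top is at 86 mm; the coupler hangs through a 31 mm hole. Lift the gun at least 95 mm straight up to clear it.
- nipple_tip (a point): Tip of the grease nipple (10 mm ball head, 6 mm neck, hexagon from 17 mm below the tip) on the pillow block next to the grey felt wheel, about 116 mm above the bench. z points out along the nipple, leaning 35 degrees from vertical toward the robot's side; y along the shaft, to the motor. The like nipple 110 mm along +y is not meant. The wheel is 65 mm away along -y, its top 121 mm high.
- machine: Polishing spindle, fixed: steel base plate 136 x 500 mm carrying (along y) the 100 mm felt wheel, two grey pillow blocks and a blue motor, shaft 71 mm above the bench. Origin on the bench below the shaft; wheel bearing at y = -60 mm, the other at +50 mm, motor from 140 to 330 mm, its top 160 mm high. -x is the side towards the robot.
- grease_tin: Bystander: round tin, 75 mm wide, 70 mm high; origin under its centre.
- wire_brush: Bystander: wooden wire brush lying bristles up, 162 mm long, 40 mm high; origin on the bench under its middle.
- pliers: Bystander: pliers, 175 mm long, lying flat; origin at the joint's underside.
- jar: Bystander: white jar, 56 mm wide, 75 mm high; origin under its centre.
- screwdriver: Bystander: screwdriver, 200 mm long, lying; origin under its middle.
- bracket0: Bystander: flat steel angle bracket, 60 mm, 4 mm thick, in one short tray section; origin under its middle.
- bracket1: Bystander: flat steel angle bracket like the other, in the other short section.
Mind the look-alikes: they are no part of the job. Of the things shaped like the stand, the steel one is meant.

How it is judged:
By the outcome, as a careful person would: the job done as asked, in the order asked, and still so for the second after the job is handed in, while the arm keeps its last pose, push and grip.
It also fails if it takes over 50 s, if anything falls off the work surface, if the arm or the gripper's body presses on something with over 40 N, if the wrist force passes 120 N, or if a joint passes its speed limit or range.

## Working session

There is one attempt and no reset: what is moved stays moved. The work goes in short steps, Python scripts to look and compute and a shell command to move; the robot and the scene stay as the last step left them, time stands still between calls to the robot, and variables do not carry over. Pictures are saved under pics/ and viewed, at most 13 in all, crops included, and the job is handed in when it is done.

```bash
ls; mkdir -p pics; python3 -m handwheel --help 2>&1 | head -20
cat > h.py <<'E'
import numpy as np, cv2
from cell import *
def snap(n,f=None):
    i=camera_info(n); im,d=camera(n)
    K=np.array(i["intrinsics"]);T=np.array(i["world_from_camera"])
    f=f or n
    np.savez(f"pics/{f}.npz",im=im,d=d,K=K,T=T); cv2.imwrite(f"pics/{f}.png",im[:,:,::-1])
def load(f):
    z=np.load(f"pics/{f}.npz"); return z["im"],z["d"],z["K"],z["T"]
def cloud(f):
    im,d,K,T=load(f); v,u=np.mgrid[:d.shape[0],:d.shape[1]]
    p=np.stack([(u-K[0,2])/K[0,0]*d,(v-K[1,2])/K[1,1]*d,d],-1)@T[:3,:3].T+T[:3,3]
    p[d==0]=np.nan; return p
E
python3 - <<'E'
from h import *
for n in("scene","top"): snap(n)
a=cv2.imread("pics/top.png");b=cv2.imread("pics/scene.png")
print(read_state()); print(grip_point_offset)
for n in("scene","top","wrist"):
    i=camera_info(n);print(n,np.round(i["intrinsics"],1).tolist(),np.round(i["world_from_camera"],2).tolist())
E
```

```text
pics
invalid input at $: expected rows of numbers
{'clock': 0.1, 'joints': array([-1.24655527e+00,  3.00403417e-01,  1.52149655e+00,  1.43203002e-05,
        1.32070842e+00, -6.65755523e-02]), 'qd': array([-0.00044165, -0.00263609, -0.00086098, -0.00019665,  0.00102127,
        0.00176572]), 'effort': array([-8.93315628e-04, -5.32644582e+01, -3.53282475e+01,  7.09276437e-02,
        2.35144689e-02, -6.84691327e-05]), 'eef_pos': array([ 209.45919296, -508.30649527,  204.95921483]), 'eef_rot': array([-3.14058009e+00, -8.14139602e-05,  3.90813019e-01]), 'wrist_force': array([-0.62173653, -0.67951329, -0.58560349]), 'moment': array([-0.01771773, -0.00501951, -0.00709667]), 'finger_force': 0.0, 'finger_gap': 93.75117910477839}
18.8
scene [[354.7, 0.0, 254.6], [0.0, 354.7, 189.0], [0.0, 0.0, 1.0]] [[0.1, 0.68, -0.73, 1355.3], [0.99, -0.07, 0.07, 24.3], [-0.0, -0.73, -0.68, 956.28], [0.0, 0.0, 0.0, 1.0]]
top [[382.6, 0.0, 251.5], [0.0, 382.6, 192.9], [0.0, 0.0, 1.0]] [[0.01, -0.99, 0.13, 333.69], [-1.0, -0.01, 0.0, 107.47], [-0.0, -0.13, -0.99, 1210.53], [0.0, 0.0, 0.0, 1.0]]
wrist [[280.8, 0.0, 256.1], [0.0, 280.8, 194.8], [0.0, 0.0, 1.0]] [[0.38, -0.89, -0.24, 278.39], [-0.92, -0.37, -0.1, -481.03], [-0.0, 0.26, -0.97, 385.0], [0.0, 0.0, 0.0, 1.0]]
```

View pics/top.png

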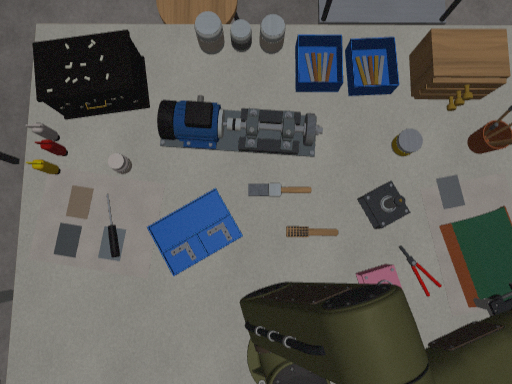

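View pics/scene.png

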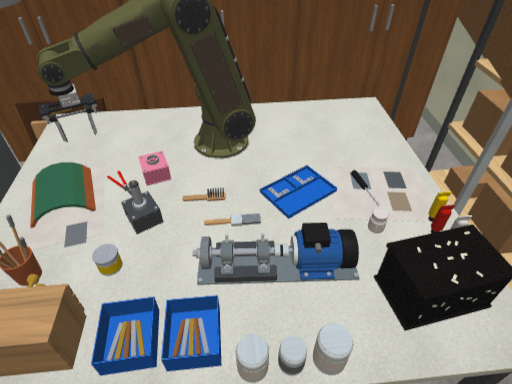

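Run:
```python
from h import *
im,d,K,T=load("top");p=cloud("top")
a=im[85:285,140:420,::-1]
cv2.imwrite("pics/topc.png",cv2.resize(a,None,fx=2.8,fy=2.8,interpolation=cv2.INTER_CUBIC))
def q(u,v):return np.round(p[v,u]).tolist()
for n,uv in dict(bench=(270,215),brush_tip=(250,190),ferr=(274,190),hand=(296,190),hend=(309,190),guncap=(388,203)).items(): print(n,q(*uv))
# gun cap: highest points
def blob(u0,u1,v0,v1,z0,z1):
    s=p[v0:v1,u0:u1].reshape(-1,3);s=s[(s[:,2]>z0)&(s[:,2]<z1)];return s
s=blob(350,425,170,240,120,300);print("gun",len(s),s[:,2].max(),np.median(s[s[:,2]>s[:,2].max()-8],0))
s=blob(240,320,180,200,6,60);print("brush",len(s),s.min(0),s.max(0))
c=s[:,:2].mean(0);w=np.linalg.svd(s[:,:2]-c)[2][0];t=(s[:,:2]-c)@w;print(c,w,t.min(),t.max())
hs=s[s[:,1]<-0];
# tray by colour
b=(im[...,2].astype(int)-im[...,0]>60);b[:185]=0;b[285:]=0;b[:,:140]=0;b[:,255:]=0
s=p[b];s=s[np.isfinite(s[:,0])];print("tray",cv2.minAreaRect(s[:,:2].astype(np.float32)),np.percentile(s[:,2],[2,20,50,80,98]))
print(cv2.boxPoints(cv2.minAreaRect(s[:,:2].astype(np.float32))))
# base plate
s=blob(140,345,90,165,100,135);
for r in s[np.argsort(-s[:,1])][::12]:print(np.round(r).tolist(),end=' ')
```

```text
bench [420.0, 54.0, -1.0]
brush_tip [497.0, 118.0, 20.0]
ferr [497.0, 43.0, 22.0]
hand [498.0, -26.0, 20.0]
hend [498.0, -67.0, 19.0]
guncap [447.0, -275.0, 128.0]
gun 169 181.34117688071615 [ 450.47064658 -288.47590691  176.08310405]
brush 620 [471.10740112 -73.70979343   6.23534438] [525.03484924 127.79187204  25.10579561]
[500.6828362   42.70770108] [ 0.00222377 -0.99999753] -85.08137298118221 116.41901682635252
tray ((366.2952880859375, 292.10467529296875), (172.0765380859375, 249.79348754882812), 30.36528205871582) [-0.78261481  2.26327031  4.40323176  7.03585286 21.85998538]
[[228.92305 356.37482]
 [355.1964  140.84796]
 [503.66754 227.83453]
 [377.39417 443.3614 ]]
[677.0, 394.0, 114.0] [691.0, 392.0, 125.0] [739.0, 389.0, 119.0] [676.0, 388.0, 126.0] [661.0, 386.0, 106.0] [705.0, 386.0, 129.0] [731.0, 384.0, 125.0] [689.0, 383.0, 123.0] [665.0, 382.0, 112.0] [670.0, 381.0, 117.0] [729.0, 380.0, 131.0] [690.0, 379.0, 128.0] [675.0, 378.0, 118.0] [680.0, 377.0, 124.0] [713.0, 376.0, 132.0] [712.0, 375.0, 126.0] [680.0, 374.0, 124.0] [699.0, 373.0, 130.0] [756.0, 372.0, 108.0] [
[... 2214 characters left out ...]
100.0] [663.0, 119.0, 114.0] [660.0, 116.0, 113.0] [659.0, 113.0, 117.0] [700.0, 107.0, 104.0] [685.0, 104.0, 100.0] [686.0, 20.0, 101.0] [679.0, 14.0, 101.0] [654.0, 10.0, 116.0] [698.0, 8.0, 100.0] [654.0, 4.0, 117.0] [695.0, 2.0, 101.0] [676.0, -4.0, 102.0] [670.0, -10.0, 101.0] [656.0, -47.0, 109.0] [683.0, -49.0, 120.0] [700.0, -50.0, 115.0] [679.0, -51.0, 124.0] [669.0, -52.0, 116.0] [711.0, -54.0, 110.0] [689.0, -55.0, 120.0] [707.0, -56.0, 113.0] [677.0, -58.0, 120.0] [652.0, -58.0, 113.0] [659.0, -61.0, 120.0] [655.0, -62.0, 112.0] [668.0, -63.0, 121.0] [696.0, -64.0, 118.0] [676.0, -66.0, 124.0] [658.0, -67.0, 114.0] [679.0, -69.0, 123.0] [692.0, -70.0, 120.0] [677.0, -72.0, 121.0]
```

View pics/topc.png

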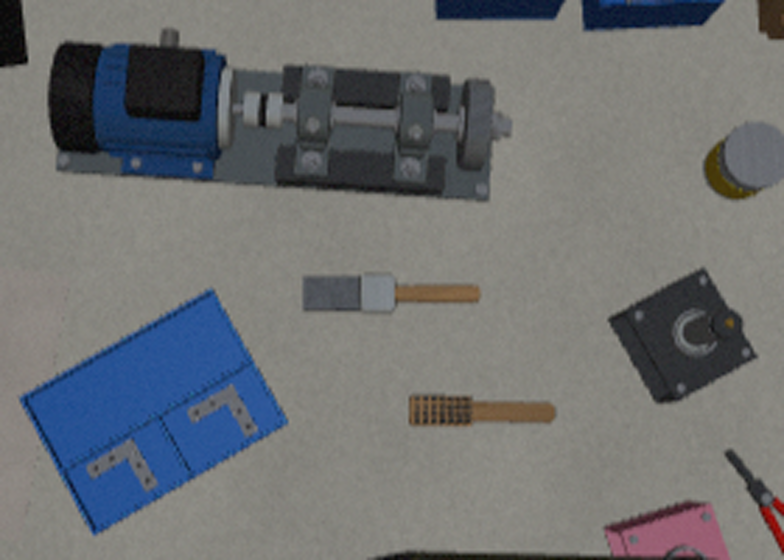

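```bash
python3 -m handwheel '0.48 0.86 0 0.9 0;0.48 0.86 0 0.9 0;0.48 0.86 0 0.9 0;0.48 0.86 0 0.9 0;0.48 0.86 0 0.9 0;0.48 0.86 0 0.9 0;0.48 0.86 0 0.9 0;0.48 0.86 0 0.9 0;0.48 0.86 0 0.9 0;0.48 0.86 0 0.9 0;0.48 0.86 0 0.9 0;0.48 0.86 0 0.9 0' 30
python3 -m handwheel '0.48 0.86 0 0.9 0;0.48 0.86 0 0.9 0;0.48 0.86 0 0.9 0;0 0 -0.5 0 0;0 0 -0.5 0 0;0 0 0 0 0'
python3 - <<'E'
from h import *
s=read_state();print(s["eef_pos"],s["eef_rot"],s["clock"]);snap("wrist","w1")
p=cloud("w1");m=np.isfinite(p[...,0])&(p[...,2]>8)&(p[...,2]<30)&(abs(p[...,0]-498)<60)&(abs(p[...,1]-20)<130)
q=p[m]
print(len(q),q.min(0),q.max(0))
for y in range(-80,135,15):
    r=q[abs(q[:,1]-y)<5]
    if len(r):print(y,np.round([r[:,0].min(),r[:,0].max(),np.median(r[:,2])],1))
E
```

```text
clock: 1.1
eef_pos: [440.3, -93.7, 205.4]
eef_rot: [-3.142, 0.0, 1.337]
wrist_force: [-0.4, -0.6, -1.1]
finger_gap: 94.2
finger_force: 0.0
clock: 1.6
eef_pos: [495.9, 8.2, 161.9]
eef_rot: [-3.136, -0.0, 1.57]
wrist_force: [-0.8, 0.4, -0.3]
finger_gap: 93.8
finger_force: 0.0
[495.92283098   8.2025187  161.88301755] [-3.13569573e+00 -2.89259025e-04  1.57023708e+00] 1.6
4490 [481.28426107 -75.47971773   9.54947985] [523.1749321  124.30972704  23.19911042]
-80 [497.5 497.5  15.9]
-65 [493.7 512.8  18.9]
-50 [493.7 512.6  19.4]
-35 [493.7 512.4  19.1]
-20 [493.8 512.2  18.9]
-5 [493.8 512.1  18.7]
10 [493.8 510.6  18.3]
25 [482.2 523.2  20.5]
40 [482.3 522.9  20.6]
55 [481.3 522.5  20.2]
70 [482.7 521.   18.2]
85 [482.8 520.8  18.2]
100 [482.9 520.5  18.1]
115 [483.1 521.4  18.2]
```

```bash
python3 -m handwheel '0.16 -0.1 -0.8 0 0.3;0 0 -0.9 0 0.3;0 0 -0.9 0 0.3;0 0 -0.8 0 0.3;0 0 -0.4 0 0.3;0 0 -0.12 0 0.3;0 0 0 0 0.3;0 0 0 0 1;0 0 0 0 1;0 0 0 0 1;0 0 0 0 1;0 0 0 0 1' 40
```

```text
clock: 2.65
eef_pos: [504.2, 3.4, 9.3]
eef_rot: [3.14, 0.0, 1.569]
wrist_force: [0.3, 0.1, 0.6]
finger_gap: 35.9
finger_force: 0.0
```

```bash
python3 -m handwheel '-0.03 0.02 -0.13 0 1;0 0 0 0 1;0 0 0 0 1;0 0 0 0 1;0 0 0 0 1;0 0 0.3 0 1;0 0 0.9 0 1;0 0 0.5 0 1;0 0 0 0 1'
```

```text
clock: 3.4
eef_pos: [504.7, 4.2, 75.4]
eef_rot: [3.135, 0.0, 1.569]
wrist_force: [1.5, -0.5, 0.1]
finger_gap: 18.0
finger_force: 40.0
```

```bash
python3 -m handwheel '-0.263 0.807 0 0.675 1;-0.263 0.807 0 0.675 1;-0.263 0.807 0 0.675 1;-0.263 0.807 0 0.675 1;-0.263 0.807 0 0.675 1;-0.263 0.807 0 0.675 1;-0.263 0.807 0 0.675 1;-0.263 0.807 0 0.675 1;-0.263 0.807 0 0.675 1;0 0 0 0 1;0 0 0 0 1'
python3 - <<'E'
from h import *
s=read_state();print(s["eef_pos"],s["eef_rot"],s["clock"]);snap("wrist","w2");snap("scene","s2")
im=load("w2")[0];a=load("s2")[0][140:260,150:370]
b=cv2.resize(a,(550,300))
cv2.imwrite("pics/w2v.png",np.vstack([cv2.resize(im,(400,300)),cv2.resize(b,(400,220))])[...,::-1])
E
```

```text
clock: 4.32
eef_pos: [407.1, 295.7, 70.6]
eef_rot: [-3.14, 0.0, 2.102]
wrist_force: [-0.2, 0.3, -0.1]
finger_gap: 17.9
finger_force: 40.0
[407.1358645  295.66488447  70.59316497] [-3.14047664e+00  9.68831122e-05  2.10158050e+00] 4.3167
```

View pics/w2v.png

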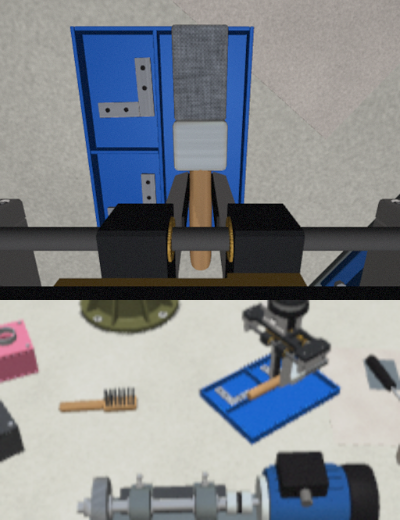

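Run:
```python
from h import *
p=cloud("w2");im=load("w2")[0].astype(int);z=p[...,2]
yaw=2.1016;ex=np.array([np.cos(yaw),np.sin(yaw)]);ey=np.array([-ex[1],ex[0]])
rel=p[...,:2]-np.array([407.1,295.7])
a=rel@ex;b=rel@ey
m=(z>55)&(z<100)&(a>30)&(a<140)
print("brush a",np.percentile(a[m],[1,99]),"b",np.percentile(b[m],[1,99]),"z",np.percentile(z[m],[5,50,95]))
blue=(im[...,2]-im[...,0]>50)&(z<30)&(abs(a)<250)&(abs(b)<170)
print("tray",cv2.minAreaRect(np.c_[a[blue],b[blue]].astype(np.float32)), cv2.boxPoints(cv2.minAreaRect(np.c_[a[blue],b[blue]].astype(np.float32))).round(1).tolist())
for lo in range(20,120,20):
    t=blue&(a>lo)&(a<lo+20);w=t&(z>15)
    h,e=np.histogram(b[w],bins=np.arange(-110,120,4));print(lo,b[t].min().round(1),b[t].max().round(1),[(int(e[i])) for i in range(len(h)) if h[i]>8])
t=blue&(z>14)&(a>100);print("far end",np.percentile(a[t],[50,98]))
```

```text
brush a [ 31.00098674 118.31478859] b [-19.18193775  19.42967001] z [84.77308446 86.15216242 88.83823494]
tray ((-15.313919067382812, -17.943496704101562), (308.1272277832031, 301.5417785644531), 89.21199798583984) [[-168.1999969482422, -169.89999389648438], [133.3000030517578, -174.10000610351562], [137.60000610351562, 134.0], [-164.0, 138.1999969482422]]
20 -50.1 133.9 [-50, 38, 42]
40 -50.0 134.3 [-50, 38, 42]
60 -50.0 134.0 [-50, 38, 42]
80 -50.1 134.3 [-50, 38, 42]
100 -50.2 134.0 [-50, 38, 42]
far end [131.84790485 135.00130308]
```

```bash
python3 -m handwheel '0.14 -0.09 -0.4 0 1;0 0 -0.6 0 1;0 0 -0.4 0 1;0 0 -0.11 0 1;0 0 0 0 1;0 0 0 0 1;0 0 0 0 0.65;0 0 0 0 0.65;0 0 0 0 0.65;0 0 0 0 0.65'
```

```text
clock: 5.25
eef_pos: [413.8, 291.4, 11.6]
eef_rot: [3.141, -0.0, 2.099]
wrist_force: [-0.1, 0.7, -0.8]
finger_gap: 33.1
finger_force: 0.0
```

```bash
python3 -m handwheel '0 0 0.6 0 0.65;0 0 0.9 0 0.5;0 -0.1 0.9 -1 0;0 -0.3 0.9 -1 0;0 -0.5 0.8 -1 0;0 -0.6 0.7 -1 0;0 -0.7 0.5 -1 0;0 -0.7 0.2 -1 0;0 -0.7 0 -1 0;0 -0.7 0 -1 0;0 -0.7 0 -1 0;0 -0.7 0 -1 0'
python3 -m handwheel '0.08 -0.7 0 -1 0;0.08 -0.7 0 -1 0;0.08 -0.7 0 -1 0;0.08 -0.7 0 -1 0;0.08 -0.7 0 -1 0;0.08 -0.7 0 -1 0;0.08 -0.7 0 -1 0;0.08 -0.7 0 -1 0;0.08 -0.7 0 -1 0;0.08 -0.7 0 -1 0;0.08 -0.7 0 -1 0;0 -0.4 0 -1 0'
python3 -m handwheel '0 -0.3 0 -1 0;0 -0.3 0 -1 0;0 0 0 -0.7 0;0 0 0 0 0'
python3 - <<'E'
from h import *
s=read_state();print(s["eef_pos"],s["eef_rot"],s["clock"]);snap("wrist","w3");snap("top","t3");snap("scene","s3")
p=cloud("w3")
q=p[np.isfinite(p[...,0])&(abs(p[...,0]-450)<60)&(abs(p[...,1]+288)<60)]
for lo,hi in((170,178),(178,190),(140,170),(80,90)):
    r=q[(q[:,2]>lo)&(q[:,2]<hi)]
    if len(r)>5: print(lo,len(r),cv2.minEnclosingCircle(r[:,:2].astype(np.float32)),np.median(r,0))
a=load("w3")[0];b=load("t3")[0][85:285,140:420];c=load("s3")[0][180:280,170:370]
cv2.imwrite("pics/v3.png",np.vstack([np.hstack([cv2.resize(a,(400,300)),cv2.resize(b,(400,300))]),cv2.resize(c,(800,300))[:, :]])[...,::-1])
# nipples: scene-camera cloud
P=cloud("s3");Q=cloud("t3")
for C in(P,Q):
  for y0 in(7,115):
    r=C[np.isfinite(C[...,0])&(abs(C[...,0]-655)<25)&(abs(C[...,1]-y0)<18)&(C[...,2]>104)&(C[...,2]<125)]
    print("nip",y0,len(r));print(np.round(r[np.argsort(-r[:,2])][:6],1).tolist())
E
```

```text
clock: 6.25
eef_pos: [413.3, 61.9, 231.4]
eef_rot: [3.141, -0.0, 1.222]
wrist_force: [0.6, 0.6, 0.4]
finger_gap: 94.0
finger_force: 0.0
clock: 7.25
eef_pos: [448.8, -263.1, 231.0]
eef_rot: [3.141, -0.0, 0.174]
wrist_force: [-0.3, 0.6, 0.1]
finger_gap: 94.3
finger_force: 0.0
clock: 7.58
eef_pos: [448.7, -285.2, 231.0]
eef_rot: [-3.142, 0.0, -0.06]
wrist_force: [-0.2, -0.1, -0.6]
finger_gap: 94.0
finger_force: 0.0
[ 448.65875032 -285.23222234  231.03766663] [-3.14152388e+00  7.73203385e-05 -6.01402412e-02] 7.5833
170 811 ((452.3629455566406, -292.60125732421875), 15.630485534667969) [ 454.08345047 -292.63957029  176.56936364]
178 89 ((453.63812255859375, -292.9425964355469), 12.793659210205078) [ 452.63767309 -292.88634363  179.47458549]
140 205 ((452.5865783691406, -292.7044677734375), 15.382771492004395) [ 465.55521996 -292.43122138  156.6773516 ]
80 473 ((452.5096740722656, -292.8782958984375), 24.29035186767578) [ 464.08888458 -292.85806022   86.2954066 ]
nip 7 22
[[659.2, 4.5, 118.6], [658.4, 1.4, 118.0], [654.6, 4.6, 117.8], [658.6, 7.5, 117.5], [661.4, 1.3, 116.9], [661.6, 7.3, 116.4]]
nip 115 18
[[668.1, 110.4, 120.9], [661.8, 114.2, 117.6], [665.7, 113.8, 117.6], [661.4, 117.3, 116.8], [664.2, 117.0, 115.4], [667.2, 110.5, 115.1]]
nip 7 15
[[652.6, 9.9, 119.6], [652.8, 6.9, 119.0], [656.6, 6.7, 116.4], [656.8, 9.5, 115.6], [657.0, 3.6, 115.1], [651.2, 3.6, 114.3]]
nip 115 12
[[664.7, 115.6, 117.6], [661.7, 115.6, 117.4], [661.8, 112.6, 117.3], [659.0, 112.6, 116.6], [662.1, 118.5, 116.3], [659.5, 115.6, 114.8]]
```

View pics/v3.png

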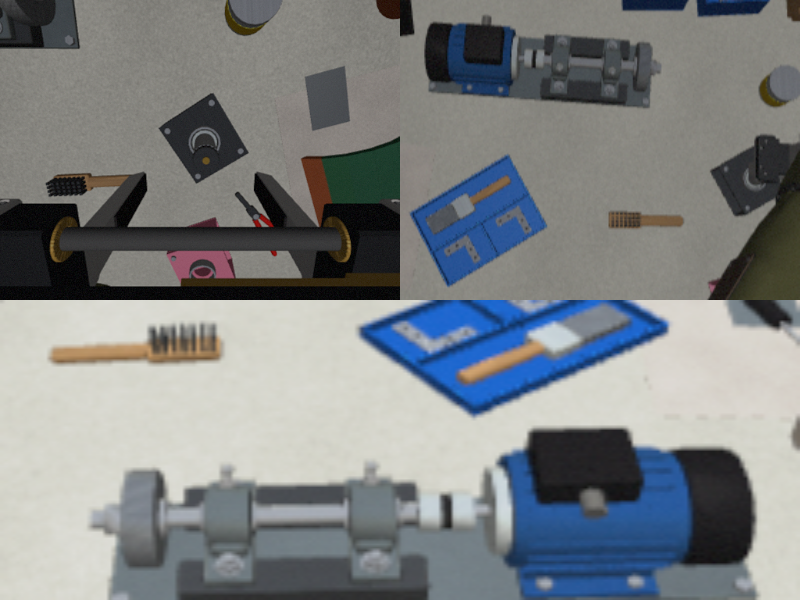

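```bash
python3 -m handwheel '0.095 -0.19 -0.4 0 0.2;0 0 -0.8 0 0.2;0 0 -0.8 0 0.3;0 0 -0.45 0 0.3;0 0 -0.1 0 0.4;0 0 0 0 1;0 0 0 0 1;0 0 0 0 1;0 0 0 0 1;0 0 0 0 1;0 0 0 0 1;0 0 0 0 1' 50
python3 -m handwheel '0 0 0 0 1;0 0 0 0 1;0 0 0 0 1;0 0 0 0 1'
```

```text
clock: 8.73
eef_pos: [453.0, -292.6, 129.9]
eef_rot: [3.141, -0.001, -0.056]
wrist_force: [0.3, 1.2, 6.0]
finger_gap: 29.6
finger_force: 50.0
clock: 9.07
eef_pos: [453.0, -292.6, 129.9]
eef_rot: [3.141, -0.001, -0.056]
wrist_force: [-0.7, 0.6, 7.1]
finger_gap: 29.5
finger_force: 50.0
```

```bash
python3 -m handwheel '0 0 0.3 0 1;0 0 0.6 0 1;0 0 0.6 0 1;0 0 0.2 0 1;0 0 0 0 1;-0.24 0.014 0 0 1;-0.15 0.01 -0.02 0 1;-0.15 0.01 -0.03 0 1;-0.3 0.018 -0.05 0 1;0 0 0 0 1' 50
python3 - <<'E'
from h import *
s=read_state();print(s["eef_pos"],s["moment"],s["clock"]);snap("scene","s4")
p=cloud("s4");g=s["eef_pos"]
q=p[np.isfinite(p[...,0])&(abs(p[...,0]-452)<110)&(abs(p[...,1]+290)<25)&(p[...,2]>60)&(p[...,2]<250)]
for z in range(60,250,10):
    r=q[abs(q[:,2]-z)<5]
    if len(r):print(z,len(r),np.round([r[:,0].min(),np.percentile(r[:,0],95),np.median(r[:,1])],1))
a=load("s4")[0][140:240,90:220]
cv2.imwrite("pics/v4.png",cv2.resize(a,(780,600),interpolation=cv2.INTER_CUBIC)[...,::-1])
E
```

```text
clock: 9.9
eef_pos: [417.5, -290.2, 192.2]
eef_rot: [-3.141, 0.001, -0.057]
wrist_force: [1.4, -0.5, -4.3]
finger_gap: 29.4
finger_force: 50.0
[ 417.45285047 -290.16357425  192.15863605] [-0.1053085  -0.55327076 -0.02851978] 9.9
60 16 [ 446.1  522.2 -290.2]
70 233 [ 383.6  516.8 -285.7]
80 63 [ 398.3  508.4 -287.3]
90 46 [ 431.   476.3 -290.4]
100 25 [ 434.2  452.  -287.5]
110 8 [ 438.2  444.6 -289.1]
120 9 [ 435.7  442.2 -290.2]
130 1 [ 439.2  439.2 -285.6]
140 22 [ 432.   452.3 -282.7]
150 39 [ 422.2  451.5 -286. ]
160 26 [ 429.6  444.9 -286.4]
170 27 [ 426.5  445.5 -284.7]
180 22 [ 429.7  441.9 -285.2]
190 29 [ 423.5  441.  -284.5]
200 33 [ 423.5  438.5 -285.5]
210 39 [ 421.7  439.3 -287.6]
220 44 [ 422.   437.2 -288.4]
230 37 [ 421.5  434.7 -289.2]
240 62 [ 406.7  431.5 -289.5]
```

View pics/v4.png

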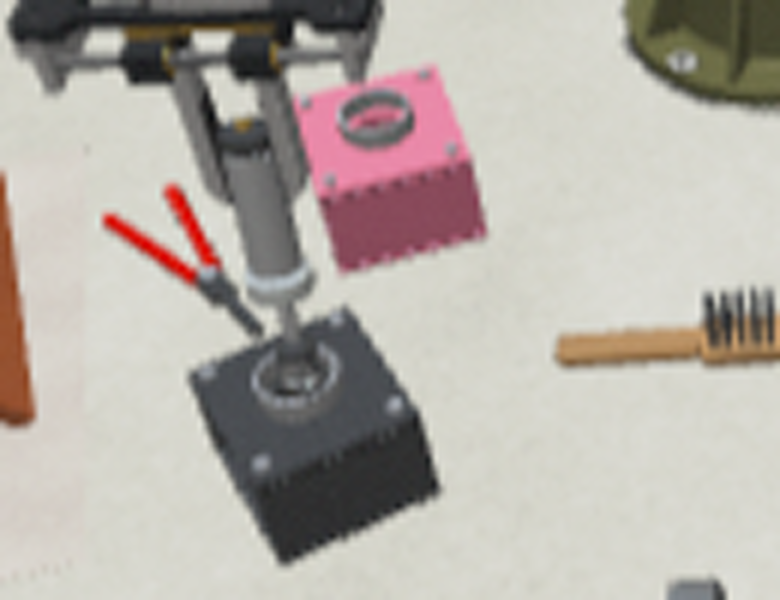

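```bash
python3 -m handwheel '-0.28 0.017 -0.09 0 1;-0.28 0.017 -0.11 0 1;-0.27 0.016 -0.13 0 1;-0.26 0.015 -0.16 0 1;-0.18 0.01 -0.13 0 1;-0.14 0.008 -0.12 0 1;0 0 0 0 1;0 0 0 0 1'
cat > ax.py <<'E'
from h import *
import sys
def axis(f,c,R=130):
    """barrel axis from depth cloud of camera f, near grip point c: robust line fit on visible surface strip"""
    p=cloud(f);im=load(f)[0]
    r=p-c;m=np.isfinite(p[...,0])&(abs(r[...,1])<16)&(abs(r[...,0])<110)&(r[...,2]<-12)&(r[...,2]>-100)
    return p[m]
E
python3 - <<'E'
from ax import *
s=read_state();print(s["eef_pos"],s["moment"],s["clock"]);snap("scene","s5");snap("wrist","w5")
g=s["eef_pos"]+[0,0,18.8]
print("expected tilt from ring corner",g)
q=axis("s5",g);q=q[q[:,2]>g[2]-75]
# cylinder fit r=15: axis through g (y const)
from scipy.optimize import least_squares
def res(v):
    u=np.array([-np.sin(v[0]),np.sin(v[1]),np.cos(v[0])]);u/=np.linalg.norm(u)
    d=q-(g+[v[2],v[3],0]);return np.clip(np.linalg.norm(d-np.outer(d@u,u),axis=1)-15,-20,20)
for t0 in(.3,.6):
    o=least_squares(res,[t0,0,0,0],loss="soft_l1",f_scale=2);print(len(q),np.degrees(o.x[:2]),o.x[2:],o.cost,np.median(abs(o.fun)))
a=load("s5")[0][140:240,90:220]
cv2.imwrite("pics/v5.png",np.hstack([cv2.resize(a,(400,308)),cv2.resize(load("w5")[0],(400,308))])[...,::-1])
E
```

```text
clock: 10.62
eef_pos: [362.5, -286.9, 163.0]
eef_rot: [-3.141, 0.001, -0.057]
wrist_force: [2.4, -0.1, -4.5]
finger_gap: 29.2
finger_force: 50.0
[ 362.50407305 -286.89077033  163.04788984] [-0.00093757 -0.36261572 -0.02036056] 10.6167
expected tilt from ring corner [ 362.50407305 -286.89077033  181.84788984]
153 [45.47741047 -5.96452277] [ 3.99550579 -6.24178853] 423.46347984984226 1.6718108550986877
153 [45.4775196  -5.96429556] [ 3.99537493 -6.24160801] 423.463480399245 1.6718163974201836
```

View pics/v5.png

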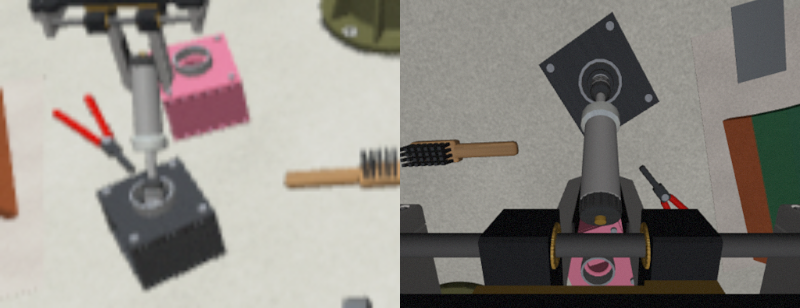

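```bash
cat > fit.py <<'E'
from h import *
from scipy.optimize import least_squares
def fit(f,g,hi=-30,lo=-58,yaw=-0.057):
    p=cloud(f);e=np.array([np.cos(yaw),np.sin(yaw),0]);n=np.array([-e[1],e[0],0]);k=np.array([0,0,1.])
    r=p-g;m0=np.isfinite(p[...,0])
    U=lambda t,b:(-np.sin(t)*np.cos(b)*e+np.sin(b)*n+np.cos(t)*np.cos(b)*k)
    x=np.array([.65,0,0,0])
    for it in range(6):
        u=U(*x[:2]);c=g+x[2]*np.cross(n,u)+x[3]*n
        d=p-c;a=d@u;rad=np.linalg.norm(d-a[...,None]*u,axis=-1)
        m=m0&(a>lo)&(a<hi)&(abs(rad-15)<(10 if it<3 else 5));q=p[m]
        def res(v):
            u=U(*v[:2]);d=q-(g+v[2]*np.cross(n,u)+v[3]*n);return np.linalg.norm(d-np.outer(d@u,u),axis=1)-15
        x=least_squares(res,x,loss="soft_l1",f_scale=1).x
    return np.degrees(x[:2]).round(2),x[2:].round(2),len(q),np.median(abs(res(x))).round(2)
if __name__=="__main__":
    g=np.array([362.5,-286.9,181.85])
    for hi,lo in((-25,-58),(-35,-58),(-20,-50)):print(fit("w5",g,hi,lo))
E
python3 fit.py
```

```text
(array([-0.25,  4.32]), array([-4.52, 19.65]), 0, np.float64(nan))
(array([162.95, -89.45]), array([-6039.42,  -186.67]), 0, np.float64(nan))
(array([33.31, 81.39]), array([252.62, 181.48]), 0, np.float64(nan))
  return _methods._mean(a, axis=axis, dtype=dtype,
  ret = ret.dtype.type(ret / rcount)
```

Run:
```python
from h import *
p=cloud("w5");e=np.array([np.cos(-.057),np.sin(-.057),0])
g=np.array([362.5,-286.9,181.85])
for v in range(95,285,8):
    row=p[v,235:278]; r=row-g; i=np.nanargmax(np.where(abs(r[:,1])<30,r[:,2],-999)) if np.isfinite(row[:,2]).any() else 0
    c=p[v,250:262].reshape(-1,3);print(v,np.round((np.nanmedian(c,0)-g)@e,1),np.round(np.nanmedian(c[:,2])-g[2],1),235+i,np.round(r[i],1))
```

```text
95 96.1 -98.3 257 [ 95.8  -6.9 -97. ]
103 88.9 -88.4 257 [ 88.6  -6.5 -86.7]
111 82.3 -84.0 256 [ 82.1  -5.3 -82.4]
119 75.8 -80.7 257 [ 75.6  -5.7 -78.8]
127 70.1 -47.7 260 [ 69.8  -7.5 -46.5]
135 64.8 -40.0 258 [ 64.6  -5.7 -39.4]
143 59.4 -38.4 257 [ 59.3  -4.7 -37.1]
151 54.6 -31.9 257 [ 54.5  -4.4 -30.8]
159 50.0 -25.0 258 [ 49.9  -4.8 -24.1]
167 45.6 -18.8 256 [ 45.7  -3.2 -17.5]
175 41.6 -12.0 257 [ 41.6  -3.6 -11.5]
183 37.7 -7.0 256 [37.7 -2.8 -6. ]
191 34.0 -1.7 261 [33.9 -5.6 -0.6]
199 30.3 3.4 254 [30.7 -1.2  4.5]
207 27.1 8.4 258 [27.1 -3.3  9. ]
215 23.8 12.8 259 [24.  -3.7 14. ]
223 20.6 17.0 256 [21.1 -1.9 18.5]
231 17.8 21.7 257 [18.1 -2.2 22.8]
239 14.7 24.8 249 [15.4  2.1 26.3]
247 12.4 29.8 257 [13.  -1.9 31.4]
255 9.6 33.1 250 [10.2  1.7 34.1]
263 4.3 31.5 246 [ 5.1  4.1 32.6]
271 -1.5 29.5 255 [-1.3 -0.1 29.8]
279 -7.8 26.9 256 [-6.7 -0.3 28.7]
```

```bash
python3 -m handwheel '-0.1 0 0.2 0 1;-0.15 0 0.25 0 1;0 0 0.5 0 1;0 0 0.9 0 1;0 0 0.8 0 1;0 0 0.2 0 1;0 0 0 0 1;0 0 0 0 1' 60
python3 - <<'E'
from h import *
s=read_state();print(s["eef_pos"],s["eef_rot"],s["clock"]);g=s["eef_pos"]+[0,0,18.8];np.save("pics/g6",g)
snap("wrist","w6");snap("scene","s6")
p=cloud("w6");e=np.array([np.cos(-.057),np.sin(-.057),0]);nn=np.array([-e[1],e[0],0])
for v in range(71,285,8):
    c=p[v,250:262].reshape(-1,3);print(v,np.round((np.nanmedian(c,0)-g)@e,1),np.round(np.nanmedian(c[:,2])-g[2],1))
a=load("s6")[0][90:210,60:216]
cv2.imwrite("pics/v6.png",np.hstack([cv2.resize(a,(400,308)),cv2.resize(load("w6")[0],(400,308))])[...,::-1])
E
```

```text
clock: 11.38
eef_pos: [352.1, -286.8, 276.7]
eef_rot: [-3.141, 0.001, -0.057]
wrist_force: [0.2, -0.6, -4.9]
finger_gap: 28.7
finger_force: 60.0
[ 352.09350629 -286.80405991  276.74839958] [-3.14121774e+00  8.37487872e-04 -5.65873028e-02] 11.3833
71 135.4 -225.1
79 123.7 -208.7
87 116.3 -225.4
95 96.3 -102.8
103 88.9 -90.7
111 82.2 -85.3
119 75.7 -82.8
127 69.9 -48.9
135 64.6 -41.1
143 59.2 -39.4
151 54.3 -32.7
159 49.7 -26.4
167 45.3 -19.5
175 41.3 -13.1
183 37.4 -7.9
191 33.6 -2.2
199 30.1 3.0
207 26.8 8.0
215 23.6 12.7
223 20.4 17.2
231 17.5 21.5
239 14.4 24.6
247 12.1 29.3
255 9.4 32.9
263 4.2 31.5
271 -1.7 29.2
279 -8.5 26.0
```

View pics/v6.png

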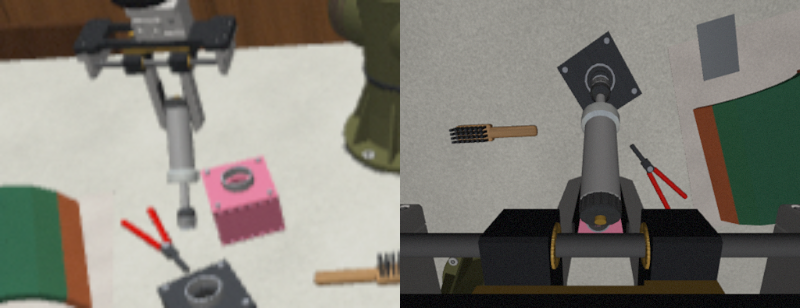

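Run:
```python
from h import *
p=cloud("w6");g=np.load("pics/g6.npy");print("g",g)
print("plate",p[94,218:226].mean(0).round(1),p[100,285:292].mean(0).round(1))
q=p[40:130,190:310].reshape(-1,3);r=q[(q[:,2]>83)&(q[:,2]<90)];print("ring",len(r),cv2.minEnclosingCircle(r[:,:2].astype(np.float32)))
P=cloud("s6")
m=np.isfinite(P[...,0])&(abs(P[...,1]+290)<22)&(P[...,0]>300)&(P[...,0]<520)&(P[...,2]>100)
vs=np.where(m[:230].any(1))[0]
for v in vs[::3]:
    us=np.where(m[v])[0];us=us[(us>110)&(us<150)]
    if len(us):
        w=P[v,us];print(v,us.min(),us.max(),np.round(np.median(w,0)-g,1))
```

```text
g [ 352.09350629 -286.80405991  295.54839958]
plate [ 462.  -248.7   70.7] [ 449.7 -334.7   70.9]
ring 259 ((452.2926330566406, -292.8352966308594), 24.339506149291992)
75 111 112 [ 63.1  17.7 233.8]
78 111 115 [ 32.2  10.9 210.8]
81 111 117 [ 33.4  10.3 202.9]
84 111 118 [ 32.7   9.9 193.4]
87 111 119 [ 31.4   8.1 183.3]
90 111 119 [ 36.9   8.4 177.1]
93 111 120 [ 35.3   5.6 166.9]
96 111 122 [ 20.2   0.8 149.6]
99 111 123 [ 24.2   0.9 142.6]
102 112 124 [ 24.1   2.3 132.5]
105 111 124 [ 22.6  -3.4 121.5]
108 111 126 [ 21.3  -4.1 110.5]
111 112 126 [ 20.3 -15.3 100.7]
114 112 126 [30.1 -4.8 95. ]
117 113 127 [ 28.8 -17.3  85.4]
120 117 130 [  8.6 -15.6  59.9]
123 118 131 [  6.5 -14.3  49.4]
126 118 132 [  8.8 -15.2  39.8]
129 119 132 [ 9.2 -4.7 28.5]
132 121 133 [14.9 -0.7 19.9]
135 121 134 [19.6  0.2 11.2]
138 122 135 [25.   2.2  3.3]
141 125 134 [30.7  4.1 -3.9]
144 125 134 [ 35.8   2.8 -11.4]
147 126 134 [ 42.2   2.9 -19.1]
150 126 135 [ 47.1   4.3 -27.1]
153 126 135 [ 52.6   2.5 -34.9]
156 125 136 [ 60.8   2.5 -40.8]
159 125 137 [ 64.5   3.2 -50.1]
162 130 132 [ 61.6  -1.9 -65. ]
165 130 133 [ 68.9  -0.5 -71.5]
168 131 133 [ 74.6   0.3 -80. ]
171 129 135 [ 82.4  -0.2 -85.8]
174 129 135 [ 88.7  -0.5 -93.7]
177 129 135 [  94.4   -1.8 -102. ]
```

```bash
python3 -m handwheel '0.25 0.45 0 0 1;0.37 0.72 -0.05 0 1;0.38 0.74 -0.06 0 1;0.38 0.74 -0.06 0 1;0.38 0.74 -0.06 0 1;0.38 0.74 -0.06 0 1;0.38 0.74 -0.06 0 1;0.38 0.74 -0.06 0 1;0.38 0.74 -0.06 0 1;0.38 0.74 -0.06 0 1;0.38 0.72 -0.06 0 1;0.37 0.5 -0.06 0 1'
python3 -m handwheel '0.3 0.2 -0.02 0 1;0 0 0 0 1;0 0 0 0 1'
python3 - <<'E'
from h import *
s=read_state();print(s["eef_pos"],s["eef_rot"],s["clock"]);g=s["eef_pos"]+[0,0,18.8];np.save("pics/g7",g)
snap("wrist","w7");im,d,K,T=load("w7")
p=cloud("w7")
for y0 in(6,115):
  uv=[]
  for P in((655,y0,116),(664,y0,103)):
    c=np.linalg.inv(T)@np.array([*P,1]);uv.append((K@(c[:3]/c[2]))[:2].round().tolist())
  print(uv)
u,v=map(int,uv[0])
cv2.imwrite("pics/v7.png",cv2.resize(im[40:240,120:386],(798,600),interpolation=cv2.INTER_CUBIC)[...,::-1])
E
```

```text
clock: 12.48
eef_pos: [528.9, 47.9, 249.6]
eef_rot: [-3.141, 0.003, -0.055]
wrist_force: [0.8, -0.4, -3.9]
finger_gap: 29.2
finger_force: 60.0
clock: 12.73
eef_pos: [540.5, 53.7, 248.7]
eef_rot: [3.141, 0.003, -0.056]
wrist_force: [-0.7, 0.2, -3.6]
finger_gap: 29.3
finger_force: 60.0
[540.54625873  53.67843169 248.7111589 ] [ 3.14122522  0.00348657 -0.05551245] 12.7333
[[295.0, 78.0], [293.0, 70.0]]
[[190.0, 84.0], [192.0, 76.0]]
```

View pics/v7.png

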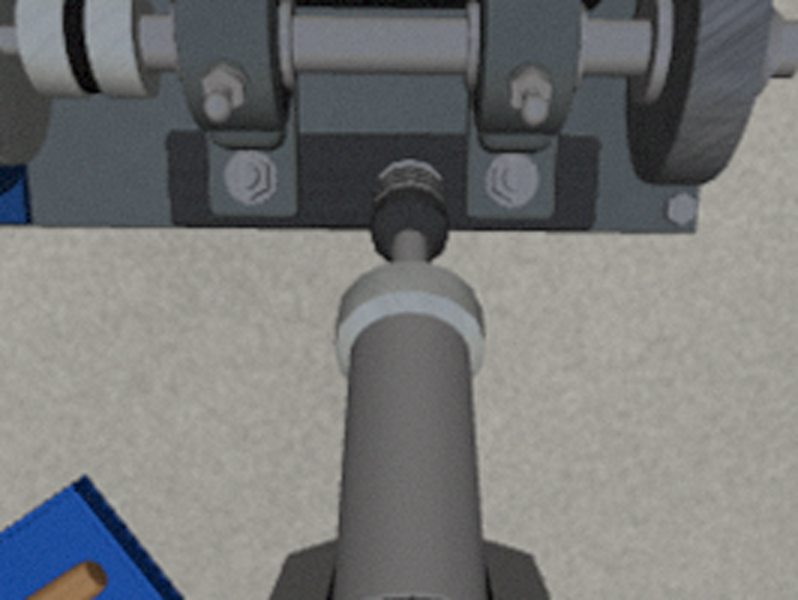

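Run:
```python
from h import *
g=np.load("pics/g7.npy");im,d,K,T=load("w7");p=cloud("w7");print(g)
def ray(u,v,z):
    r=T[:3,:3]@np.linalg.inv(K)@[u,v,1];return T[:3,3]+r*(z-T[2,3])/r[2]
a=ray(298.3,75.7,112);b=ray(192.3,75,112);print("balls",a,b,np.degrees(np.arctan2(-(b-a)[0],(b-a)[1])),np.linalg.norm(a-b))
for u,v in((298,76),(192,75)):
    w=p[v-3:v+4,u-3:u+4].reshape(-1,3);w=w[w[:,2]>104];print(len(w),np.median(w,0),w[:,2].max())
e=np.array([np.cos(-.0555),np.sin(-.0555),0])
for v in range(90,165,3):
    c=p[v,252:261]-g;print(v,np.round(np.nanmedian(c@e),1),np.round(np.nanmedian(c[:,2]),1),np.round(np.nanmedian(p[v,252:261,1]),1))
for v in (108,130,150,180,210):
    m=np.where(abs(p[v,:,2]-np.nanmedian(p[v,252:261,2]))<14)[0];m=m[(m>215)&(m<300)];print(v,m.min(),m.max(),ray((m.min()+m.max())/2,v,np.nanmedian(p[v,252:261,2])).round(1))
```

```text
[540.54625873  53.67843169 267.5111589 ]
balls [657.2471926    2.06669037 112.        ] [664.09447794 112.88416737 112.        ] -3.5357456822145035 111.0288184441922
49 [656.29176962   3.15965121 116.76494127] 118.16409494237553
49 [663.35959561 112.14670736 116.5206513 ] 118.61499819576778
90 112.3 -229.3 46.7
93 108.5 -228.4 47.5
96 95.0 -99.5 47.7
99 92.2 -95.4 47.9
102 89.6 -91.9 48.0
105 86.9 -87.5 48.2
108 84.4 -85.9 47.9
111 82.0 -85.6 48.4
114 79.5 -84.5 48.1
117 77.1 -85.2 48.7
120 74.7 -81.3 48.8
123 72.3 -77.7 49.0
126 70.0 -74.9 49.1
129 68.5 -46.8 49.2
132 66.5 -44.4 49.3
135 64.5 -41.1 49.1
138 62.5 -39.6 49.5
141 60.5 -38.9 49.6
144 58.4 -39.2 49.8
147 56.6 -36.5 49.8
150 54.8 -33.6 49.9
153 53.0 -31.2 50.1
156 51.3 -28.6 50.2
159 49.7 -25.9 50.2
162 47.9 -24.0 50.3
108 244 269 [624.8  47.9 181.6]
130 243 271 [608.2  48.5 221.8]
150 233 280 [595.2  49.6 233.9]
180 236 277 [579.2  50.5 257.6]
210 234 279 [566.1  51.3 277.4]
```

```bash
python3 -m handwheel '0.1 -0.37 -0.1 -0.07 1;0.1 -0.37 -0.2 0 1;0.1 -0.37 -0.28 0 1;0 0 0 0 1;0 0 0 0 1;0 0 0 0 1' 60
python3 - <<'E'
from h import *
s=read_state();g=s["eef_pos"]+[0,0,18.8];print(g-[552.6,9.25,244.2],s["wrist_force"]);np.save("pics/g8",g)
snap("wrist","w8");im,d,K,T=load("w8");p=cloud("w8")
cv2.imwrite("pics/v8.png",cv2.resize(im[50:170,176:336],(800,600),interpolation=cv2.INTER_CUBIC)[...,::-1])
E
```

```text
clock: 13.28
eef_pos: [552.7, 8.9, 227.9]
eef_rot: [-3.141, -0.0, -0.063]
wrist_force: [-0.2, 0.2, -3.3]
finger_gap: 29.3
finger_force: 60.0
[ 0.1298919  -0.3224301   2.46043954] [-0.24842775  0.1714038  -3.32145062]
```

View pics/v8.png

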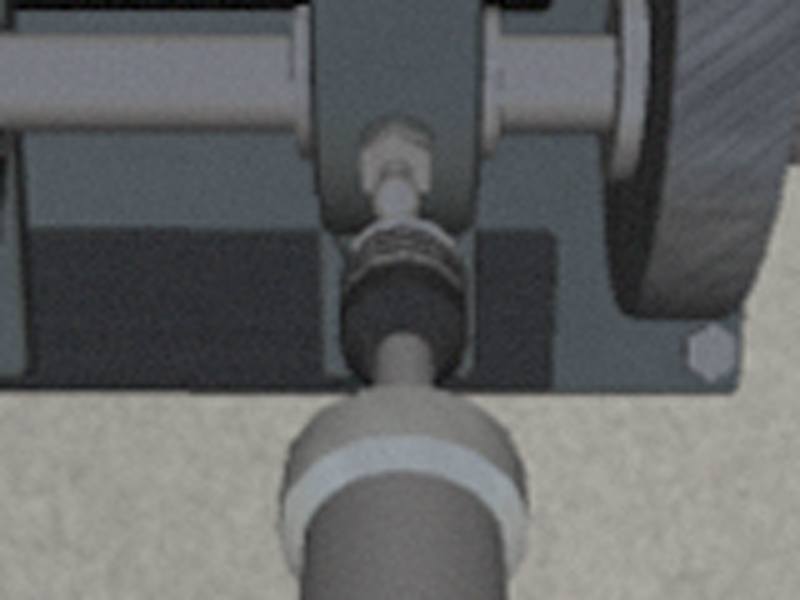

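```bash
python3 -m handwheel '0 0.03 -0.06 0 1;0.1 -0.005 -0.14 0 1;0.1 -0.005 -0.14 0 1;0.1 -0.005 -0.14 0 1;0.06 -0.004 -0.09 0 1;0.03 -0.002 -0.04 0 1;0 0 0 0 1;0 0 0 0 1' 
python3 -m handwheel '0.03 -0.002 -0.041 0 1;0.03 -0.002 -0.041 0 1;0.03 -0.002 -0.041 0 1;0 0 0 0 1;0 0 0 0 1'
```

```text
clock: 14.0
eef_pos: [568.6, 9.3, 203.1]
eef_rot: [-3.142, 0.0, -0.063]
wrist_force: [-2.5, 0.2, -0.1]
finger_gap: 29.0
finger_force: 60.0
clock: 14.42
eef_pos: [572.3, 9.1, 197.8]
eef_rot: [-3.142, 0.0, -0.063]
wrist_force: [1.5, -0.3, -6.0]
finger_gap: 29.3
finger_force: 60.0
```

```bash
python3 -m handwheel '0.03 -0.002 -0.041 0 1;0.03 -0.002 -0.041 0 1;0 0 0 0 1;0 0 0 0 1' 
python3 -m handwheel '0.03 -0.002 -0.041 0 1;0.03 -0.002 -0.041 0 1;0 0 0 0 1;0 0 0 0 1'
```

```text
clock: 14.75
eef_pos: [574.5, 9.0, 195.8]
eef_rot: [3.142, -0.0, -0.062]
wrist_force: [-7.2, 0.7, 6.3]
finger_gap: 28.9
finger_force: 60.0
clock: 15.08
eef_pos: [576.8, 8.8, 192.6]
eef_rot: [3.142, -0.0, -0.062]
wrist_force: [-9.4, 0.2, 8.5]
finger_gap: 29.2
finger_force: 60.0
```

Run:
```python
from h import *
s=read_state();g=s["eef_pos"]+[0,0,18.8];print(g,s["wrist_force"],s["moment"]);np.save("pics/g9",g)
snap("wrist","w9");im,d,K,T=load("w9");p=cloud("w9");e=np.array([np.cos(-.063),np.sin(-.063),0])
for v in range(72,160,3):
    c=p[v,252:261]-g;print(v,np.round(np.nanmedian(c@e),1),np.round(np.nanmedian(c[:,2]),1))
a=im[50:170,176:336]
snap("scene","s9");b=load("s9")[0][200:290,180:300]
cv2.imwrite("pics/v9.png",np.hstack([cv2.resize(a,(400,300)),cv2.resize(b,(400,300))])[...,::-1])
```

```text
[576.83360547   8.83300083 211.44059233] [-9.42856651  0.17585442  8.53569529] [ 0.08224109  1.61205221 -0.01045799]
72 116.4 -109.6
75 113.9 -109.4
78 111.3 -108.6
81 108.8 -108.2
84 106.2 -108.3
87 103.8 -109.0
90 101.3 -109.2
93 98.7 -109.8
96 96.0 -108.4
99 92.6 -96.6
102 89.9 -92.3
105 87.3 -89.3
108 84.7 -85.7
111 82.2 -82.4
114 79.7 -81.7
117 77.3 -81.0
120 74.9 -81.3
123 72.5 -78.3
126 70.2 -75.2
129 68.6 -47.3
132 66.5 -45.0
135 64.6 -41.9
138 62.6 -39.6
141 60.6 -39.5
144 58.5 -39.5
147 56.7 -36.5
150 54.8 -34.0
153 53.1 -31.3
156 51.3 -29.0
159 49.7 -26.1
```

View pics/v9.png

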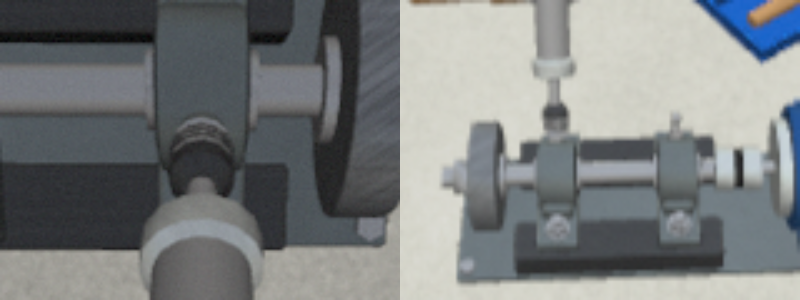

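```bash
python3 -m handwheel '0.029 -0.002 -0.041 0 1;0.029 -0.002 -0.041 0 1;0.029 -0.002 -0.041 0 1;0 0 0 0 1;0 0 0 0 1' 
python3 -m handwheel '0.029 -0.002 -0.041 0 1;0.029 -0.002 -0.041 0 1;0.029 -0.002 -0.041 0 1;0 0 0 0 1;0 0 0 0 1'
python3 - <<'E'
from h import *
s=read_state();g=s["eef_pos"]+[0,0,18.8];print(g,s["wrist_force"],s["moment"]);np.save("pics/g10",g)
snap("wrist","w10");p=cloud("w10");e=np.array([np.cos(-.063),np.sin(-.063),0])
for v in range(93,160,3):
    c=p[v,252:261]-g;print(v,np.round(np.nanmedian(c@e),1),np.round(np.nanmedian(c[:,2]),1))
E
```

```text
clock: 15.6
eef_pos: [580.3, 8.6, 187.9]
eef_rot: [-3.142, -0.0, -0.062]
wrist_force: [-9.5, -0.4, 10.2]
finger_gap: 28.7
finger_force: 60.0
clock: 16.02
eef_pos: [583.7, 8.4, 183.2]
eef_rot: [-3.142, -0.0, -0.063]
wrist_force: [-11.7, 0.9, 11.5]
finger_gap: 29.2
finger_force: 60.0
[583.68168753   8.36354368 201.95443963] [-11.71770018   0.94238555  11.5200277 ] [ 0.15775373  2.18255207 -0.01383646]
93 97.8 -99.2
96 95.3 -99.9
99 92.9 -100.4
102 90.3 -99.6
105 87.4 -92.3
108 84.7 -85.6
111 82.1 -81.3
114 79.6 -78.2
117 77.2 -74.9
120 74.9 -72.3
123 72.6 -71.8
126 70.2 -71.4
129 68.5 -47.8
132 66.5 -45.2
135 64.6 -42.1
138 62.6 -39.8
141 60.6 -39.4
144 58.4 -39.9
147 56.6 -37.0
150 54.8 -34.3
153 52.9 -32.4
156 51.3 -29.1
159 49.6 -26.4
```

```bash
python3 -m handwheel '0.029 -0.002 -0.041 0 1;0 0 0 0 1;0 0 0 0 1;0 0 0 0 1;0 0 0 0 1;0 0 0 0 1'
python3 - <<'E'
from h import *
s=read_state();g=s["eef_pos"]+[0,0,18.8];print(g,s["wrist_force"],s["clock"]);np.save("pics/g11",g)
snap("wrist","w11")
t=np.radians(34.7)
def prof(f,gg,yaw):
    p=cloud(f);e=np.array([np.cos(yaw),np.sin(yaw),0]);r=p[60:165,251:262]-gg
    x=np.nanmedian(r@e,1);z=np.nanmedian(r[...,2],1)
    return -(x*-np.sin(t)+z*np.cos(t)),x*np.cos(t)+z*np.sin(t)
A=prof("w7",np.load("pics/g7.npy"),-.0555)
grid=np.arange(80,142,.5)
def sample(P,off=0):
    o=np.argsort(P[0]);return np.interp(grid+off,P[0][o],P[1][o])
for f,n in(("w9","g9"),("w10","g10"),("w11","g11")):
    B=prof(f,np.load(f"pics/{n}.npy"),-.0625);sh=np.arange(-2,24,.25)
    cost=[]
    for s_ in sh:
        G=np.arange(112,130,.5);o=np.argsort(A[0]);ob=np.argsort(B[0])
        cost.append(np.mean(np.minimum(abs(np.interp(G,A[0][o],A[1][o])-np.interp(G-s_,B[0][ob],B[1][ob])),5)))
    i=np.argmin(cost);gg=np.load(f"pics/{n}.npy");seat=gg+np.array([.998*np.sin(t),-.06*np.sin(t),-np.cos(t)])*(123-sh[i])+9.7*np.array([.998*np.cos(t),-.06*np.cos(t),np.sin(t)])
    print(f,"stroke",sh[i],round(cost[i],2),"seat-tip",(seat-[653.8,2.5,116.1]).round(1))
E
```

```text
clock: 16.57
eef_pos: [584.8, 8.3, 181.7]
eef_rot: [-3.142, -0.0, -0.062]
wrist_force: [-11.3, 0.7, 11.3]
finger_gap: 29.1
finger_force: 60.0
[584.78864206   8.3149215  200.47059706] [-11.26667386   0.73741071  11.31306851] 16.5667
w9 stroke 4.75 0.31 seat-tip [-1.8  1.8  3.6]
w10 stroke 16.25 0.63 seat-tip [-1.5  1.7  3.6]
w11 stroke 18.0 0.84 seat-tip [-1.4  1.7  3.6]
```

```bash
python3 -c "
from cell import *
print(sign_off())"
```

```text
the job is handed in; nothing more can be done
None
```

The job is handed in at about 17 s of the 50 s: the brush lies flat in the tray's long section, and the gun is still gripped at 60 N and pressed on the wheel-bearing nipple. The coupler's snap was inferred from the force readings, and the stroke is about 17–18 of 20 mm by camera and travel. The arm could not tilt, so I leaned the gun in the fingers against its stand's ring to match the nipple's 35°.

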